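Fasten the supply box's cover and switch the circuit back on

ROBOT

A 7-joint arm with a two-finger parallel gripper is mounted at the origin on a cart in front of the work surface, level with it; the furniture and walls round the work are solid. World frame = base frame: x ahead of the robot, y to its left, z up, the work surface at z = 0. Lengths are in mm, angles in rad, forces in N, time in s.
With the tool pointing down it reaches from about 400 to 875 mm from the base axis. Payload 4.4 kg.
Tool frame: the origin (TCP) lies on the centre line of the jaws, within the pads' length; the fingertips stand 11 mm ahead of it and the grasp point (between the pads) lies 8 mm behind it (ctrl.tips_ahead is the distance from the TCP to the fingertips, in mm); z points along the fingers, y is the line along which they close (so a half turn about z gives the same grasp; the last joint's range is limited). The gripper opens to 85 mm and grips with 20 to 120 N. Pads are 22 mm wide; open, the fingers measure 114 mm over their backs; the gripper's body (76 mm by 85 mm) begins 54 mm behind the grasp point. The pads swing forward as they close: fully open they stand 13 mm farther back than shut.
Start: joints at [-1.325, 0.628, 0.038, 1.517, -0.027, 0.996, -0.02], TCP at [199.378, 618.681, 242.313] pointing down, gripper open.
Joint ranges: [-3.06, 3.06], [-0.37, 2.12], [-1.25, 1.32], [0.18, 2.47], [-1.1, 4.24], [0.23, 1.98], [-2.94, 2.94]. Speed limits (rad/s): [2.57, 2.57, 3.14, 3.14, 3.14, 3.14, 3.14].

INTERFACE

Orientations are given as [roll, pitch, yaw] about the fixed x, y, z axes, in that order (R = Rz(yaw) Ry(pitch) Rx(roll)).
In Python, from cell import ctrl, eyes, job gives the robot as it stands. The module is installed in compiled form; this text tells all that it offers.
- The arm moves only by the tool carry_out, never from a script. Its argument "moves" is a list of rows, each an object of numbers: "tx", "ty", "tz": the shift along the tool's x, y, z as a fraction of full scale; "twist": the turn about the tool's z as a fraction of full scale; "fingers": the opening, from 0 (shut) to 1 (fully open). In form: [{"tx": .., "ty": .., "tz": .., "twist": .., "fingers": ..}, ...]. A call has 1 to 12 rows; each row shifts and turns the commanded pose from where the row before left it, along the tool's axes as they then stand; what a row does not reach is not made up. Full scale, the value 1, is 0.3 m for a shift and pi rad for a turn. A row lasts 1/8 s, in which the tool goes at most 62.5 mm and 10.7 degrees, less where a joint would pass 70% of its speed; a pose out of reach is approached as far as the arm can. A call with a number of a shift or a turn outside -1 to 1 is refused whole. A call with a gripper value outside its range is refused whole. The fingers move at their own pace and stop on an object; the grip force is fixed at half the most. Time passes only in rows, so rows that do not move let the fingers close. It gives the time, the measured TCP pose, the force, the opening and the grip force at its end, in the units of the state.
- ctrl.read_state(): the state, without advancing time (a new reading comes with each control period).
- eyes.get_image(name): name is "scene" or "top" or "wrist"; returns a dict with "color" (384x512x3 uint8, blue, green, red), "fovy" (degrees; the focal length in pixels is half the picture's height over the tangent of half this angle, whatever the lens; pixels are square), "cx", "cy" (the principal point, pixels), "k1" (the pictures are not rectified: a ray, as slopes to the right and down, at radius r is drawn at 1 + k1 r^2 times it, then the intrinsics apply), "world_from_camera" (4x4, takes a point from camera to world coordinates). Camera axes: x right, y up, looking along -z (the intrinsics and any distortion apply to the point x, -y, -z); pixel columns grow to the right and rows downward; lengths in mm; the calibration is good to about 2 mm. A picture is of the moment at which its call begins. There is no depth.
- job.finish_job(): hands the job in; it is judged then, once.
The state is a dict: "clock": time; "qpos": joint angles; "qd": joint speeds; "tau": joint torques, N m; "eef_pos": TCP position; "tool_rot": TCP orientation; "force": force on the tool from outside, world axes, zero at the start; "torque": the same for the moment, N m; "width": finger opening in mm; "gripper_force": force on a finger pad.
Only numpy, scipy, OpenCV 4.12 (cv2) and the standard library are available. Lean on these libraries where they do the work, as an engineer would, in place of code of your own. Each camera call takes 0.05 s, during which the arm holds its last target. There are 200 camera calls.

TASK

The cover of the grey supply box stands ajar because its red wing fastener is not done up: turn the wing in line with the two white marks, press it down until the cover is home, and turn it a quarter turn clockwise to the green marks so that it locks. Only when the cover is locked, switch on the one breaker in the row that is off (its blue lever leans to the front of the box, where the sockets are; the other three lean to the back). Keep the other breakers on, and leave the things round the box where they are.

Things in the scene. Friction and masses are not known exactly. Their poses are not given: they have to be found in the camera images.
- supply_box: dark grey box fixed to the bench, 136 (x) by 280 (y) by 82 mm high when shut, light grey cover on top. Origin: centre of its underside; x points from its front (sockets) to its back, y from the wing to the hinge end, z up. Cover's flat upper face: z = 82 mm when shut; hinge line along x at y = 134, z = 80. Breaker window: x -25 to 25, y -40 to 110 mm; the breakers' white faces: z = 83.5
- cover (a joint): hinge angle of the box's cover, rad: 0 shut, about 0.08 where its springy seal holds it while unfastened (the wing is then about 18 mm higher than when shut, leaning 0.08 rad toward the hinge). About 8 N down at the wing presses it shut. When locked it rises to about 0.015
- wing (a joint): turn of the red wing, rad, growing clockwise from above. 0 (within 0.15): in line with the white marks (box's y), its cross pin can enter the slot under the cover; otherwise the pin lands on the slotted plate and the cover stays 14 mm up. Pressed home at 0, it turns clockwise only, over a light detent at 1.15, to its stop at 1.6: locked. Past 0.4 it does not spring out. Limits -1.25, 1.6; under 0.15 N m
- wing_grip (a point): point on the wing's turning axis at mid-height of its bar: x = 0, y = -90, z = 106 mm in the box's frame when shut, 24 mm above the cover's face. The red bar is 64 mm long (this frame's x), 15 mm thick (y), 27 mm tall, its top 12 mm above this point; its round black foot, 44 mm across, ends 18 mm below it
- lever_1 (a joint): blue lever of one breaker, rad: 0 off (leans 0.5 rad to the front of the box, -x), 1.0 on (leans 0.5 rad to its back); over-centre, it falls to the nearer end by itself; about 1 to 2 N at its tip flips it. This breaker starts off; its place in the row varies
- lever_1_tip (a point): tip of lever_1, 28.5 mm from its pivot, which lies at x = 0, z = 81.5 mm in the box's frame (axis along its y). The lever is 12 mm wide (box's y), 8 to 11 mm thick; its tip stands 23 mm above the breaker's face. Levers are 36 mm apart, so 24 mm are free between them
- lever_2 (a joint): blue lever of one breaker, rad: 0 off (leans 0.5 rad to the front of the box, -x), 1.0 on (leans 0.5 rad to its back); over-centre, it falls to the nearer end by itself; about 1 to 2 N at its tip flips it. This breaker starts on; its place in the row varies
- lever_2_tip (a point): tip of lever_2, 28.5 mm from its pivot, which lies at x = 0, z = 81.5 mm in the box's frame (axis along its y). The lever is 12 mm wide (box's y), 8 to 11 mm thick; its tip stands 23 mm above the breaker's face. Levers are 36 mm apart, so 24 mm are free between them
- lever_3 (a joint): blue lever of one breaker, rad: 0 off (leans 0.5 rad to the front of the box, -x), 1.0 on (leans 0.5 rad to its back); over-centre, it falls to the nearer end by itself; about 1 to 2 N at its tip flips it. This breaker starts on; its place in the row varies
- lever_3_tip (a point): tip of lever_3, 28.5 mm from its pivot, which lies at x = 0, z = 81.5 mm in the box's frame (axis along its y). The lever is 12 mm wide (box's y), 8 to 11 mm thick; its tip stands 23 mm above the breaker's face. Levers are 36 mm apart, so 24 mm are free between them
- lever_4 (a joint): blue lever of one breaker, rad: 0 off (leans 0.5 rad to the front of the box, -x), 1.0 on (leans 0.5 rad to its back); over-centre, it falls to the nearer end by itself; about 1 to 2 N at its tip flips it. This breaker starts on; its place in the row varies
- lever_4_tip (a point): tip of lever_4, 28.5 mm from its pivot, which lies at x = 0, z = 81.5 mm in the box's frame (axis along its y). The lever is 12 mm wide (box's y), 8 to 11 mm thick; its tip stands 23 mm above the breaker's face. Levers are 36 mm apart, so 24 mm are free between them
- amber_bottle: bystander: amber glass reagent bottle, 52 mm across, 97 mm tall; origin at the centre of its underside
- tall_amber_bottle: bystander: taller amber glass reagent bottle, 56 mm across, 109 mm tall; origin at the centre of its underside
- clear_bottle: bystander: clear glass reagent bottle, 46 mm across, 89 mm tall; origin at the centre of its underside
- red_cap_jar: bystander: white jar with a red cap, 63 mm across, 98 mm tall; origin at the centre of its underside
- petri_dish: bystander: glass petri dish, 95 mm across, 16 mm tall; origin at the centre of its underside
- marker: bystander: white marker pen with a blue cap, 139 mm long, 16 mm thick, lying; origin at the centre of its underside

How it is judged:
By the outcome, as a careful person would: the job done as asked, in the order asked, and still so for the second after the job is handed in, with the robot touching nothing.
It also fails if it takes over 53 s, if anything falls off the work surface, if the arm or the gripper's body presses on something with over 40 N, if the wrist force passes 120 N, or if a joint passes its speed limit or range.

## Working session

There is one attempt and no reset: what is moved stays moved. The work goes in short steps, Python scripts to look and compute and a tool call to move; the robot and the scene stay as the last step left them, time stands still between calls to the robot, and variables do not carry over. Pictures are saved under pics/ and viewed, at most 10 in all, crops included, and the job is handed in when it is done.

Besides the shell and the picture viewer there is one more tool, called in YAML: its name, and indented under it one key for each argument. carry_out: Moves the arm, as the interface text tells. Its arguments: {"type":"object","properties":{"moves":{"type":"array","items":{"type":"object","properties":{"tx":{"type":"number","minimum":-1,"maximum":1},"ty":{"type":"number","minimum":-1,"maximum":1},"tz":{"type":"number","minimum":-1,"maximum":1},"twist":{"type":"number","minimum":-1,"maximum":1},"fingers":{"type":"number"}}}}},"required":["moves"]}

```bash
mkdir -p pics; cat > h.py <<'E'
import numpy as np, cv2
from cell import ctrl, eyes, job
def cam(n, save=None):
    d=eyes.get_image(n)
    if save: cv2.imwrite('pics/'+save+'.png',d['color'])
    return d
def ray(d,u,v):
    f=d['color'].shape[0]/2/np.tan(np.radians(d['fovy'])/2)
    K=np.array([[f,0,d['cx']],[0,f,d['cy']],[0,0,1.]])
    p=cv2.undistortPoints(np.array([[[u,v]]],float),K,np.array([d['k1'],0,0,0.]))[0,0]
    M=np.array(d['world_from_camera'])
    r=M[:3,:3]@np.array([p[0],-p[1],-1]); return M[:3,3],r/np.linalg.norm(r)
def onz(d,u,v,z):
    o,r=ray(d,u,v); return o+r*(z-o[2])/r[2]
def tri(rs):
    A=np.zeros((3,3));b=np.zeros(3)
    for o,r in rs:
        P=np.eye(3)-np.outer(r,r);A+=P;b+=P@o
    p=np.linalg.solve(A,b); return p,[np.linalg.norm((np.eye(3)-np.outer(r,r))@(p-o)) for o,r in rs]
E
python3 - <<'E'
from h import *
s=ctrl.read_state();print(s, ctrl.tips_ahead)
ims=[cam(n,n+'0') for n in('scene','top','wrist')]
for d in ims: print(d['fovy'],d['cx'],d['cy'],d['k1'],np.round(d['world_from_camera'],3).tolist())
E
```

```text
{'clock': 0.0, 'qpos': array([-1.32477776,  0.62936063,  0.0384487 ,  1.51840769, -0.02702743,
        0.99630062, -0.02001968]), 'qd': array([-0.00080903,  0.00126743,  0.00036723, -0.00130626, -0.0001337 ,
        0.00069825, -0.00191499]), 'tau': array([ 2.51039637e-06, -5.63406122e+01,  1.22614246e+00, -1.93452662e+01,
        1.09440248e-02,  1.04180185e-02, -3.96214219e-06]), 'eef_pos': array([199.19034076, 618.06692023, 241.36710511]), 'tool_rot': array([-3.13963440e+00,  8.54202026e-06,  2.82973312e+00]), 'force': array([0.43269268, 1.06924658, 0.41407507]), 'torque': array([-0.07669521,  0.02769965, -0.01488266]), 'gripper_force': 0.0, 'width': 85.42999332030367} 11.0
55.10308789725759 263.35284409073085 190.72685366172905 -0.1205106510663358 [[0.469, 0.695, -0.545, -279.289], [-0.883, 0.362, -0.298, -265.405], [-0.01, 0.621, 0.784, 1101.307], [0.0, 0.0, 0.0, 1.0]]
57.30649271166731 248.3430342216401 192.78137568657522 -0.07182902033496986 [[0.015, 0.986, -0.166, 283.591], [-1.0, 0.017, 0.012, 112.277], [0.014, 0.166, 0.986, 1149.758], [0.0, 0.0, 0.0, 1.0]]
59.7282377580909 251.4887931167762 189.31658486270612 -0.01574703545844129 [[0.307, -0.912, -0.271, 130.73], [0.952, 0.294, 0.089, 640.41], [-0.002, -0.285, 0.959, 373.605], [0.0, 0.0, 0.0, 1.0]]
```

View pics/top0.png

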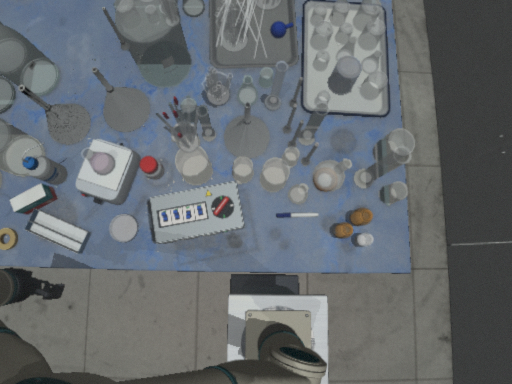

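View pics/scene0.png

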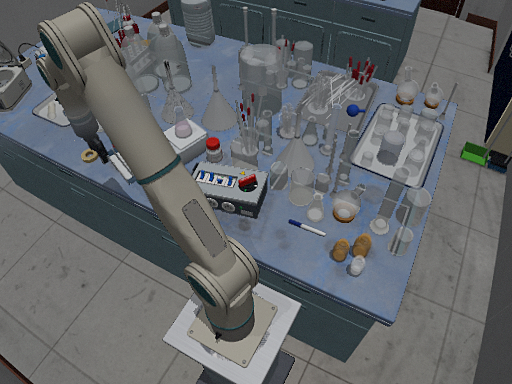

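The box lies at about (197,212) in the top view: wing at (223,207), breakers at (162–200, 212), hinge end on the left. In the scene view it is at (230,187).

```bash
python3 - <<'E'
from h import *
t=cv2.imread('pics/top0.png');s=cv2.imread('pics/scene0.png')
a=cv2.resize(t[170:252,135:255],None,fx=6,fy=6,interpolation=cv2.INTER_CUBIC)[:, :720]
b=cv2.resize(s[155:220,180:280],None,fx=4,fy=4,interpolation=cv2.INTER_CUBIC)
cv2.imwrite('pics/c0.png',a)
d=cam('top');e=cam('scene')
def cen(im,x0,x1,y0,y1,lo,hi):
    h=cv2.cvtColor(im,cv2.COLOR_BGR2HSV)
    m=((h[...,0]<8)|(h[...,0]>172))&(h[...,1]>150)&(h[...,2]>90)
    v,u=np.nonzero(m[y0:y1,x0:x1]);print(len(u),u.mean()+x0,v.mean()+y0)
    c=np.cov(np.array([u,v]));w,V=np.linalg.eigh(c);print(V[:,1],w)
    return u.mean()+x0,v.mean()+y0
pt=cen(d['color'],205,240,190,225,0,0);ps=cen(e['color'],235,270,170,195,0,0)
print(tri([ray(d,*pt),ray(e,*ps)]), onz(d,*pt,124))
for q in [(148,198),(155,242),(241,182),(244,227),(150,162),(190,160),(124,228),(210,132),(242,167)]: print(q,onz(d,*q,82).round())
E
```

```text
1 227.0 198.0
[nan nan] [nan nan]
40 246.425 179.05
[-0.93115307  0.36462853] [ 0.59945086 27.69990811]
(array([432.14977844, 174.61467453, 117.69686433]), [np.float64(14.235647549965332), np.float64(14.235647549965496)]) [439.66896989 162.84594983 124.        ]
(148, 198) [442. 408.  82.]
(155, 242) [308. 379.  82.]
(241, 182) [497. 123.  82.]
(244, 227) [358. 111.  82.]
(150, 162) [556. 409.  82.]
(190, 160) [564. 284.  82.]
(124, 228) [348. 477.  82.]
(210, 132) [657. 224.  82.]
(242, 167) [545. 121.  82.]<stdin>:11: RuntimeWarning: Degrees of freedom <= 0 for slice
  c *= np.true_divide(1, fact)
  c *= np.true_divide(1, fact)
```

View pics/c0.png

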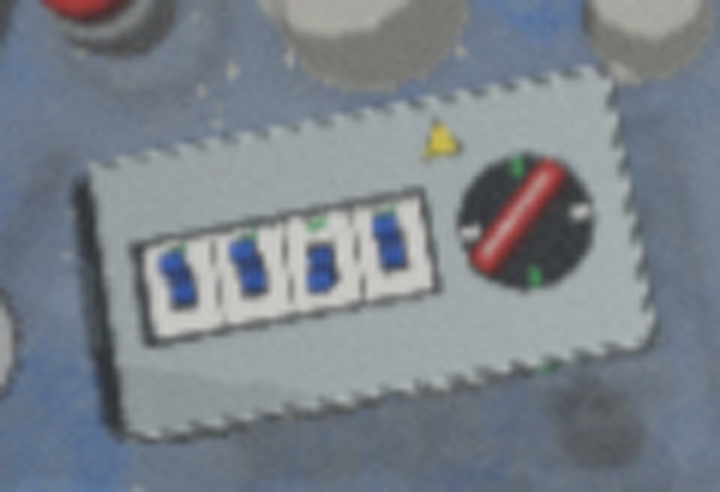

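The crop shows the off breaker third from the left, so second from the wing, at box y ≈ 17. The wing is at about -0.75 rad, so it needs a clockwise turn. Box yaw is about +0.18. I'm moving above the box for a close look.

carry_out:
  moves:
    - {"tz": -0.1}
    - {"tz": -0.1}
    - {"tx": -0.1,"ty": -0.1}
    - {"tx": -0.1,"ty": -0.1}
    - {"tx": -0.1,"ty": -0.1}
    - {"tx": -0.1,"ty": -0.1}
    - {"tx": -0.1,"ty": -0.1}
    - {"tx": -0.1,"ty": -0.1}
    - {"tx": -0.1,"ty": -0.1}
    - {"tx": -0.1,"ty": -0.1}
    - {"tx": -0.1,"ty": -0.1}
    - {"tx": -0.1,"ty": -0.1}

```text
validation failed for argument at $.mo...
```

```bash
python3 - <<'E'
from h import *
s=ctrl.read_state();print(s['clock'],s['eef_pos'],s['tool_rot'],s['qpos'])
cam('wrist','w1')
E
```

```text
0.25 [199.26566537 618.40803616 241.8694274 ] [-3.14068492e+00 -1.93484664e-05  2.82978399e+00] [-1.32482316  0.6288577   0.03846407  1.51785731 -0.02700925  0.99630276
 -0.02002415]
```

View pics/w1.png

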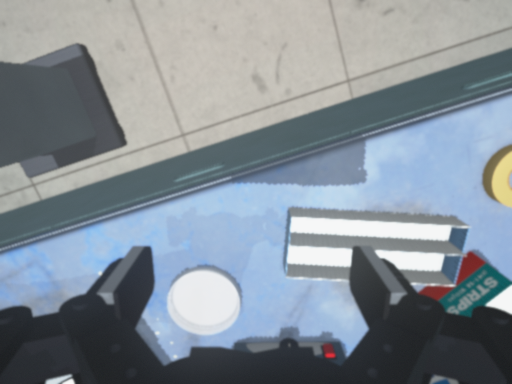

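The move was refused, apparently because every field must be given. The wrist view shows the start area only.

carry_out:
  moves:
    - {"tx": 0,"ty": 0,"tz": -0.1,"twist": 0,"fingers": 1}
    - {"tx": 0,"ty": 0,"tz": -0.1,"twist": 0,"fingers": 1}
    - {"tx": -0.1,"ty": -0.1,"tz": 0,"twist": 0,"fingers": 1}
    - {"tx": -0.1,"ty": -0.1,"tz": 0,"twist": 0,"fingers": 1}
    - {"tx": -0.1,"ty": -0.1,"tz": 0,"twist": 0,"fingers": 1}
    - {"tx": -0.1,"ty": -0.1,"tz": 0,"twist": 0,"fingers": 1}
    - {"tx": -0.1,"ty": -0.1,"tz": 0,"twist": 0,"fingers": 1}
    - {"tx": -0.1,"ty": -0.1,"tz": 0,"twist": 0,"fingers": 1}
    - {"tx": -0.1,"ty": -0.1,"tz": 0,"twist": 0,"fingers": 1}
    - {"tx": -0.1,"ty": -0.1,"tz": 0,"twist": 0,"fingers": 1}
    - {"tx": -0.1,"ty": -0.1,"tz": 0,"twist": 0,"fingers": 1}
    - {"tx": 0,"ty": 0,"tz": 0,"twist": 0,"fingers": 1}

```text
clock: 1.8
eef_pos: [375.1, 275.6, 302.6]
tool_rot: [-3.141, 0.001, 2.823]
force: [-0.7, 0.3, -0.2]
width: 85.1
gripper_force: 0.0
```

```bash
python3 - <<'E'
from h import *
s=ctrl.read_state();print(s['clock'],s['eef_pos'],s['tool_rot'],s['qpos'],s['force'])
import pickle
d=cam('wrist','w2');pickle.dump(d,open('w2.pkl','wb'))
E
```

```text
1.8 [375.1433051  275.57270948 302.56868841] [-3.14080306e+00  1.14691071e-03  2.82327357e+00] [-0.78309414  0.29101182  0.11471417  1.93068137 -0.03947726  0.92211511
  0.60317172] [-0.73969436  0.30866239 -0.18423073]
```

View pics/w2.png

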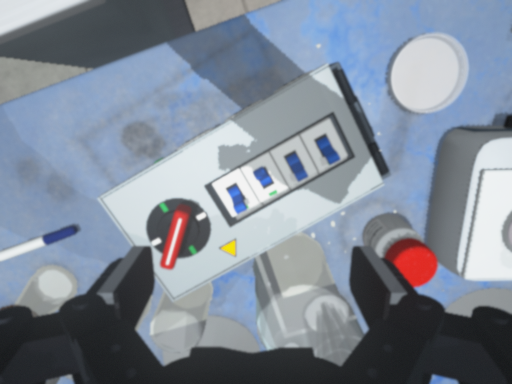

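The wrist view shows the wing bar from (182,210) to (168,265), white marks at (201,216) and (156,241), and levers at (237,198), (263,177, off), (296,165) and (328,149).

```bash
cat >> h.py <<'E'
def blobs(d,kind,box,amin=15):
    h=cv2.cvtColor(cv2.GaussianBlur(d['color'],(3,3),0),cv2.COLOR_BGR2HSV).astype(int);H,S,V=h[...,0],h[...,1],h[...,2]
    m={'red':((H<9)|(H>171))&(S>130)&(V>70),'blue':(H>105)&(H<128)&(S>150)&(V>70),'white':(S<30)&(V>185),'green':(H>45)&(H<85)&(S>100)}[kind]
    x0,x1,y0,y1=box;k=np.zeros(m.shape,np.uint8);k[y0:y1,x0:x1]=m[y0:y1,x0:x1]
    n,l,st,c=cv2.connectedComponentsWithStats(k)
    return [(st[i,4],c[i].round(1),cv2.minAreaRect(np.argwhere(l==i)[:,::-1].astype(np.float32))) for i in range(1,n) if st[i,4]>=amin]
E
python3 - <<'E'
from h import *
import pickle
d=pickle.load(open('w2.pkl','rb'))
for k,b,z in [('red',(140,220,190,280),130),('blue',(220,350,120,220),105),('white',(140,220,195,260),100),('green',(140,220,180,270),100)]:
    for a,c,r in blobs(d,k,b): print(k,a,c,np.round(r[0],1),np.round(r[1],1),round(r[2],1),onz(d,*c,z).round(1))
E
```

```text
red 568 [174.5 236.8] [174.  238.9] [15.  58.9] 15.9 [415.7 181.4 130. ]
blue 220 [327.3 149.8] [327.4 149.8] [24.9  9.4] 57.3 [384.6 351.6 105. ]
blue 73 [293.7 161.1] [294.  162.5] [12.5  7.6] 63.4 [385.2 316.6 105. ]
blue 102 [263.6 177.8] [263.3 177.2] [14.4  8.4] 54.5 [392.2 282.7 105. ]
blue 46 [300.4 174. ] [300.4 173.8] [6.3 7.2] 63.4 [400.1 319.3 105. ]
blue 99 [235.1 194.2] [235.5 194.5] [13.9  7.6] 63.4 [399.7 249.4 105. ]
blue 62 [239.5 206.6] [239.5 206.5] [7.6 8.5] 63.4 [413.9 249.3 105. ]
white 1711 [185.  222.1] [179.5 227. ] [79. 64.] -0.0 [414.  187.1 100. ]
white 73 [173.8 239.2] [173.8 239.4] [ 1.7 40.8] 16.3 [428.9 168.  100. ]
white 64 [156.1 254.6] [156.5 253.5] [11.  7.] 90.0 [440.1 142.2 100. ]
green 53 [163.5 207.1] [163.6 207.1] [9.2 5.8] 56.3 [390.9 171.7 100. ]
green 45 [192.2 249.3] [192.3 249.3] [7.8 5.7] 45.0 [446.6 182.8 100. ]
```

carry_out:
  moves:
    - {"tx": -0.115,"ty": -0.13,"tz": 0.1,"twist": 0,"fingers": 1}
    - {"tx": -0.115,"ty": -0.13,"tz": 0.1,"twist": 0,"fingers": 1}
    - {"tx": 0,"ty": 0,"tz": 0,"twist": 0.05,"fingers": 1}
    - {"tx": 0,"ty": 0,"tz": 0,"twist": 0.05,"fingers": 1}
    - {"tx": 0,"ty": 0,"tz": 0,"twist": 0,"fingers": 1}

```text
clock: 2.48
eef_pos: [415.0, 184.8, 242.2]
tool_rot: [3.141, -0.0, 2.519]
force: [-0.1, 0.2, 0.4]
width: 85.6
gripper_force: 0.0
```

```bash
python3 - <<'E'
from h import *
import pickle
s=ctrl.read_state();print(s['clock'],s['eef_pos'],s['tool_rot'],s['qpos'],s['force'])
d=cam('wrist','w3');pickle.dump(d,open('w3.pkl','wb'))
for k,b,z in [('red',(100,400,20,300),130),('blue',(100,512,20,330),105),('green',(50,450,10,330),100)]:
    for a,c,r in blobs(d,k,b,25): print(k,a,c,np.round(r[0],1),np.round(r[1],1),round(r[2],1),onz(d,*c,z).round(1))
E
```

```text
2.475 [414.98931054 184.81633889 242.16404506] [ 3.14144171e+00 -3.22921852e-04  2.51931384e+00] [-0.64500047  0.35939365  0.22014589  2.04397169 -0.11350538  0.74944154
  0.59326873] [-0.06958675  0.15494687  0.35483523]
red 1019 [248.2 193.2] [248.5 194. ] [80. 19.] 90.0 [416.6 180.7 130. ]
blue 525 [410.5  27.3] [408.7  28.6] [40.4 17.8] 4.8 [388.6 348.6 105. ]
blue 517 [373.4  61.6] [373.1  61.7] [35.6 17.7] 27.6 [393.4 314.1 105. ]
blue 315 [332.6  88.1] [333.1  88. ] [25.4 14.6] 59.0 [391.8 278.7 105. ]
blue 354 [308.1 128.6] [308.3 128.8] [29.7 12. ] 45.0 [406.8 246.4 105. ]
blue 186 [111.2 248.4] [110.9 248.6] [ 6.4 31.2] 53.1 [393.3  46.8 105. ]
green 64 [221.9 164.5] [221.8 164.8] [10.6  5.7] 45.0 [390.7 171.9 100. ]
green 77 [270.9 208.3] [270.8 208.3] [11.3  6.4] 45.0 [446.6 183.  100. ]
```

View pics/w3.png

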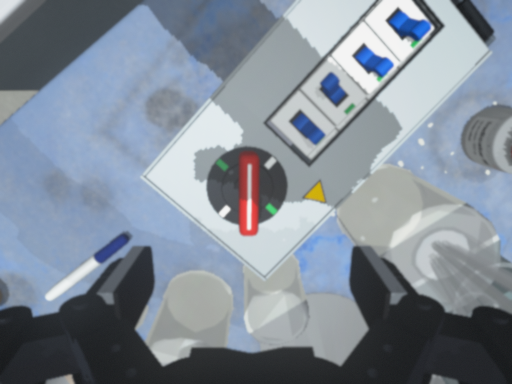

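The bar now lies along image vertical, centred at (249,194), with the four levers up-right; the third one from the hinge end leans the other way. Triangulating.

```bash
python3 - <<'E'
from h import *
import pickle
a=pickle.load(open('w2.pkl','rb'));b=pickle.load(open('w3.pkl','rb'))
for n,p,q in [('redc',(174.3,237.5),(248.3,193.6)),('g1',(163.5,207.1),(221.9,164.5)),('g2',(192.2,249.3),(270.9,208.3)),('off',(263.6,177.8),(332.6,88.1)),('jut',(173.8,239.2),(249,193))]:
    x,e=tri([ray(a,*p),ray(b,*q)]);print(n,x.round(1),np.round(e,1))
# tri of cover corners
print('warn'); 
e1,e2=onz(b,249,153,136),onz(b,249,236,136);print(e1,e2,(e1+e2)/2)
# levers line for yaw: bases
print(onz(b,145,179,98),onz(b,265,276,98),onz(b,295,0,90))
E
```

```text
redc [417.3 180.1 127.8] [0.1 0.1]
g1 [390.5 172.1 101.2] [0. 0.]
g2 [446.2 183.2 101.1] [0.1 0.1]
off [394.4 281.6  92.8] [1.1 1.1]
jut [414.8 182.9 138.3] [0.1 0.1]
warn
[390.84964263 200.04472618 136.        ] [443.63815898 161.99370022 136.        ] [417.24390081 181.0192132  136.        ]
[362.63381495 110.35503768  98.        ] [499.28550729 139.98340685  98.        ] [322.11714455 292.42337408  90.        ]
```

carry_out:
  moves:
    - {"tx": -0.017,"ty": -0.008,"tz": 0.1,"twist": 0,"fingers": 0.7}
    - {"tx": 0,"ty": 0,"tz": 0.12,"twist": 0,"fingers": 0.6}
    - {"tx": 0,"ty": 0,"tz": 0.1,"twist": 0,"fingers": 0.6}
    - {"tx": 0,"ty": 0,"tz": 0.05,"twist": 0,"fingers": 0.6}
    - {"tx": 0,"ty": 0,"tz": 0.02,"twist": 0,"fingers": 0.6}
    - {"tx": 0,"ty": 0,"tz": 0,"twist": 0,"fingers": 0.6}

```text
clock: 3.28
eef_pos: [418.0, 179.0, 125.3]
tool_rot: [3.141, -0.0, 2.517]
force: [0.6, -0.7, 1.3]
width: 51.1
gripper_force: 0.0
```

carry_out:
  moves:
    - {"tx": 0,"ty": 0,"tz": 0,"twist": 0,"fingers": 0}
    - {"tx": 0,"ty": 0,"tz": 0,"twist": 0,"fingers": 0}
    - {"tx": 0,"ty": 0,"tz": 0,"twist": 0,"fingers": 0}
    - {"tx": 0,"ty": 0,"tz": 0,"twist": 0,"fingers": 0}
    - {"tx": 0,"ty": 0,"tz": 0,"twist": 0,"fingers": 0}

```text
clock: 3.9
eef_pos: [418.5, 178.8, 125.4]
tool_rot: [3.141, 0.0, 2.516]
force: [2.5, 1.8, -1.6]
width: 13.8
gripper_force: 60.2
```

carry_out:
  moves:
    - {"tx": 0,"ty": 0,"tz": 0,"twist": 0.048,"fingers": 0}
    - {"tx": 0,"ty": 0,"tz": 0,"twist": 0.048,"fingers": 0}
    - {"tx": 0,"ty": 0,"tz": 0,"twist": 0.048,"fingers": 0}
    - {"tx": 0,"ty": 0,"tz": 0,"twist": 0.048,"fingers": 0}
    - {"tx": 0,"ty": 0,"tz": 0,"twist": 0.046,"fingers": 0}
    - {"tx": 0,"ty": 0,"tz": 0,"twist": 0,"fingers": 0}

```text
clock: 4.65
eef_pos: [418.0, 178.3, 125.3]
tool_rot: [3.141, 0.001, 1.769]
force: [0.2, -0.2, -1.1]
width: 13.8
gripper_force: 58.6
```

```bash
python3 - <<'E'
from h import *
s=ctrl.read_state();print(s['force'],s['torque'],s['qpos'])
d=cam('wrist','w4')
E
```

```text
[ 0.15206992 -0.22360976 -1.11214792] [-0.29145574 -0.54965877 -0.05327082] [-0.71114489  0.58315762  0.3563419   2.16411014 -0.4428304   0.46296881
  0.1899583 ]
```

View pics/w4.png

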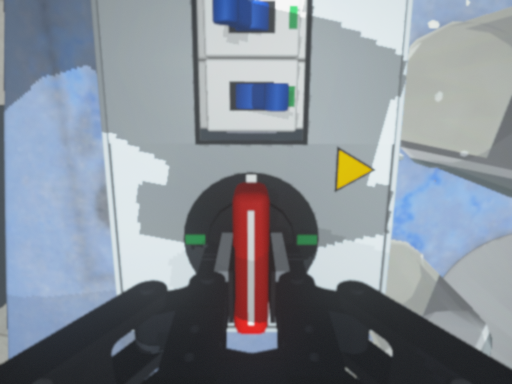

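The bar is vertical and in line with the white mark at (251,178), with the green marks level on both sides. Pressing down.

carry_out:
  moves:
    - {"tx": 0,"ty": 0,"tz": 0.015,"twist": 0,"fingers": 0}
    - {"tx": 0,"ty": 0,"tz": 0.015,"twist": 0,"fingers": 0}
    - {"tx": 0,"ty": 0,"tz": 0.015,"twist": 0,"fingers": 0}
    - {"tx": 0,"ty": 0,"tz": 0.015,"twist": 0,"fingers": 0}
    - {"tx": 0,"ty": 0,"tz": 0,"twist": 0,"fingers": 0}

```text
clock: 5.32
eef_pos: [418.2, 176.0, 107.7]
tool_rot: [-3.141, 0.001, 1.766]
force: [0.3, -8.0, 10.5]
width: 13.9
gripper_force: 60.3
```

carry_out:
  moves:
    - {"tx": 0,"ty": 0,"tz": 0.01,"twist": 0,"fingers": 0}
    - {"tx": 0,"ty": 0,"tz": 0,"twist": 0,"fingers": 0}

```text
clock: 5.58
eef_pos: [418.2, 176.0, 107.2]
tool_rot: [3.141, -0.001, 1.765]
force: [-6.3, -11.7, 43.7]
width: 14.0
gripper_force: 65.0
```

carry_out:
  moves:
    - {"tx": 0,"ty": 0,"tz": -0.006,"twist": 0,"fingers": 0}
    - {"tx": 0,"ty": 0,"tz": 0,"twist": 0.05,"fingers": 0}
    - {"tx": 0,"ty": 0,"tz": 0,"twist": 0.05,"fingers": 0}
    - {"tx": 0,"ty": 0,"tz": 0,"twist": 0.05,"fingers": 0}
    - {"tx": 0,"ty": 0,"tz": 0,"twist": 0,"fingers": 0}

```text
clock: 6.2
eef_pos: [417.7, 176.0, 107.4]
tool_rot: [-3.142, 0.001, 1.293]
force: [-4.8, -10.0, 24.7]
width: 13.6
gripper_force: 62.3
```

```bash
python3 - <<'E'
from h import *
s=ctrl.read_state();print(s['force'],s['torque'],s['qpos'])
E
```

```text
[-4.82256765 -9.96766596 24.6869469 ] [-1.4142514   0.80084214 -0.02767178] [-0.76601713  0.63676914  0.44991028  2.18007953 -0.6303001   0.45301252
 -0.09273203]
```

Turning freely. Continuing to the stop.

carry_out:
  moves:
    - {"tx": 0,"ty": 0,"tz": 0,"twist": 0.05,"fingers": 0}
    - {"tx": 0,"ty": 0,"tz": 0,"twist": 0.05,"fingers": 0}
    - {"tx": 0,"ty": 0,"tz": 0,"twist": 0.05,"fingers": 0}
    - {"tx": 0,"ty": 0,"tz": 0,"twist": 0.05,"fingers": 0}
    - {"tx": 0,"ty": 0,"tz": 0,"twist": 0.05,"fingers": 0}
    - {"tx": 0,"ty": 0,"tz": 0,"twist": 0.05,"fingers": 0}
    - {"tx": 0,"ty": 0,"tz": 0,"twist": 0.05,"fingers": 0}
    - {"tx": 0,"ty": 0,"tz": 0,"twist": 0.01,"fingers": 0}
    - {"tx": 0,"ty": 0,"tz": 0,"twist": 0,"fingers": 0}

```text
clock: 7.32
eef_pos: [416.9, 176.9, 107.4]
tool_rot: [-3.141, 0.001, 0.164]
force: [-7.8, -5.4, 28.7]
width: 13.4
gripper_force: 62.6
```

```bash
python3 - <<'E'
from h import *
s=ctrl.read_state();print(s['force'],s['torque'],s['qpos'])
E
```

```text
[-7.84352495 -5.42094356 28.70980429] [-1.1453458   1.06926802 -0.00239296] [-0.95589179  0.72820674  0.76287383  2.18541662 -0.94439339  0.60490501
 -0.89252079]
```

Yaw 0.164 puts the wing at about 1.6. I'll release, rise and check.

carry_out:
  moves:
    - {"tx": 0,"ty": 0,"tz": -0.006,"twist": 0,"fingers": 0}
    - {"tx": 0,"ty": 0,"tz": 0,"twist": 0,"fingers": 0.5}
    - {"tx": 0,"ty": 0,"tz": 0,"twist": 0,"fingers": 0.5}
    - {"tx": 0,"ty": 0,"tz": 0,"twist": 0,"fingers": 0.5}
    - {"tx": 0,"ty": 0,"tz": -0.1,"twist": 0,"fingers": 0.5}
    - {"tx": 0,"ty": 0,"tz": -0.15,"twist": 0,"fingers": 0.5}
    - {"tx": 0,"ty": 0,"tz": -0.15,"twist": 0,"fingers": 0.5}
    - {"tx": -0.1,"ty": -0.1,"tz": -0.05,"twist": 0,"fingers": 0}
    - {"tx": -0.1,"ty": -0.1,"tz": 0,"twist": 0,"fingers": 0}
    - {"tx": 0,"ty": 0,"tz": 0,"twist": 0,"fingers": 0}
    - {"tx": 0,"ty": 0,"tz": 0,"twist": 0,"fingers": 0}

```text
clock: 8.7
eef_pos: [349.3, 227.8, 242.9]
tool_rot: [3.141, -0.001, 0.166]
force: [1.4, 0.3, 0.1]
width: 0.2
gripper_force: 0.0
```

```bash
python3 - <<'E'
from h import *
import pickle
s=ctrl.read_state();print(s['clock'],s['eef_pos'],s['tool_rot'],s['qpos'],s['force'])
d=cam('wrist','w5');pickle.dump(d,open('w5.pkl','wb'))
for k,z in [('red',120),('blue',105),('green',84)]:
    for a,c,r in blobs(d,k,(0,512,0,384),40): print(k,a,c,np.round(r[0],1),np.round(r[1],1),round(r[2],1),onz(d,*c,z).round(1))
E
```

```text
8.7 [349.29819527 227.81571572 242.92155798] [ 3.14126403e+00 -6.84549134e-04  1.66425579e-01] [-1.40732078  0.51003113  1.11710324  2.1434539  -0.61759379  0.85885386
 -1.31625343] [1.44352795 0.2871842  0.05723904]
red 1420 [331.2 105.9] [331.5 106.9] [23.2 84.8] 4.1 [420.  179.4 120. ]
blue 142 [239.   96.4] [239.   96.5] [11. 12.] 90.0 [415.  248.4 105. ]
blue 99 [147.5  97.7] [147.5  97.5] [ 9. 11.] 90.0 [402.3 318.8 105. ]
blue 311 [106.4 107.1] [107.2 107. ] [32.5 13.9] 50.9 [389.9 350.2 105. ]
blue 52 [198.8 104.9] [198.5 105. ] [6. 9.] 90.0 [403.5 278.5 105. ]
blue 103 [240.4 112.2] [240.5 112. ] [ 8. 11.] 90.0 [403.3 245.4 105. ]
blue 50 [155.3 114.9] [155. 115.] [ 4. 10.] 90.0 [390.2 311.6 105. ]
blue 61 [194.7 125.6] [195. 125.] [ 6. 10.] 90.0 [387.  279.8 105. ]
blue 422 [478.7 144.9] [478.1 144.9] [42.3 10.6] 7.6 [410.2  49.5 105. ]
```

View pics/w5.png

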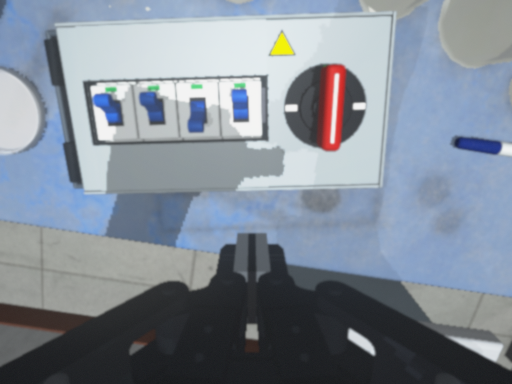

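The wing is in line with the green marks, at (331,107). The off lever is the third from the hinge end, with its tip at about (197,129).

```bash
python3 - <<'E'
from h import *
import pickle
d=pickle.load(open('w5.pkl','rb'))
a,b=onz(d,291,107.5,84),onz(d,359,105,84);print(a,b,np.linalg.norm(a-b),(a+b)/2)
print(onz(d,197,129,106.5),onz(d,197,113,90),onz(d,85,82,84),onz(d,266,77,84),onz(d,267,138,84))
yaw=.2;R=np.array([[np.cos(yaw),-np.sin(yaw)],[np.sin(yaw),np.cos(yaw)]])
w=(a+b)[:2]/2
org=w-R@[0,-90]
for p in [(-40,17),(-9,17)]: 
    q=org+R@p; t=0.1664;dl=q-[349.3,227.8]
    print(q.round(1),'tx',dl@[np.cos(t),np.sin(t)],'ty',dl@[np.sin(t),-np.cos(t)])
E
```

```text
[412.87604538 204.19536102  84.        ] [424.53403907 147.77170888  84.        ] 57.61542620687411 [418.70504223 175.98353495  84.        ]
[384.81108884 277.42935315 106.5       ] [395.70873339 281.34759637  90.        ] [405.04053391 377.50932937  84.        ] [433.55573486 229.4526303   84.        ] [384.09525035 219.65524124  84.        ]
[358.2 272.9] tx 16.29190951061226 ty -42.999336278155354
[388.6 279.1] tx 47.27441227684492 ty -44.040740301762185
```

carry_out:
  moves:
    - {"tx": 0.05,"ty": -0.143,"tz": 0,"twist": 0,"fingers": 0}
    - {"tx": 0,"ty": 0,"tz": 0.15,"twist": 0,"fingers": 0}
    - {"tx": 0,"ty": 0,"tz": 0.15,"twist": 0,"fingers": 0}
    - {"tx": 0,"ty": 0,"tz": 0.1,"twist": 0,"fingers": 0}
    - {"tx": 0,"ty": 0,"tz": 0.05,"twist": 0,"fingers": 0}
    - {"tx": 0,"ty": 0,"tz": 0,"twist": 0,"fingers": 0}

```text
clock: 9.5
eef_pos: [357.4, 271.2, 107.1]
tool_rot: [3.14, 0.001, 0.163]
force: [0.5, -0.1, 0.3]
width: -0.3
gripper_force: 0.0
```

carry_out:
  moves:
    - {"tx": 0.025,"ty": -0.004,"tz": 0,"twist": 0,"fingers": 0}
    - {"tx": 0.025,"ty": 0,"tz": 0,"twist": 0,"fingers": 0}
    - {"tx": 0.025,"ty": 0,"tz": 0,"twist": 0,"fingers": 0}
    - {"tx": 0.025,"ty": 0,"tz": 0,"twist": 0,"fingers": 0}
    - {"tx": 0.005,"ty": 0,"tz": 0,"twist": 0,"fingers": 0}
    - {"tx": 0,"ty": 0,"tz": 0,"twist": 0,"fingers": 0}

```text
clock: 10.25
eef_pos: [387.8, 278.9, 107.9]
tool_rot: [3.141, -0.0, 0.166]
force: [-0.7, -0.7, 0.0]
width: -0.1
gripper_force: 0.0
```

carry_out:
  moves:
    - {"tx": -0.06,"ty": 0,"tz": 0,"twist": 0,"fingers": 0}
    - {"tx": -0.06,"ty": 0,"tz": -0.05,"twist": 0,"fingers": 0}
    - {"tx": 0,"ty": 0,"tz": -0.2,"twist": 0,"fingers": 0}
    - {"tx": 0,"ty": 0,"tz": -0.2,"twist": 0,"fingers": 0}
    - {"tx": 0,"ty": 0,"tz": 0,"twist": 0,"fingers": 0}
    - {"tx": 0,"ty": 0,"tz": 0,"twist": 0,"fingers": 0}

```text
clock: 11.0
eef_pos: [351.2, 273.2, 242.6]
tool_rot: [-3.141, 0.001, 0.166]
force: [-0.6, -0.2, -0.3]
width: 0.3
gripper_force: 0.0
```

```bash
python3 - <<'E'
from h import *
s=ctrl.read_state();print(s['clock'],s['eef_pos'],s['force'])
d=cam('wrist','w6')
E
```

```text
11.0 [351.15974797 273.22501883 242.58245649] [-0.59007892 -0.20064991 -0.34536149]
```

View pics/w6.png

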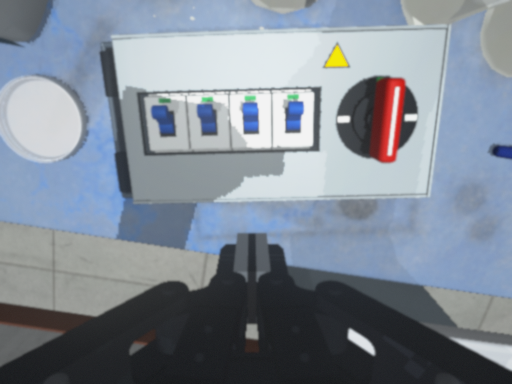

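All four levers, at (165,120), (207,118), (250,118) and (294,115), now lean to the back. The wing at (388,120) is still on the green marks, and the robot is clear of everything.

```bash
python3 -c "
from cell import job;print(job.finish_job())"
```

```text
the job is handed in; nothing more can be done
None
```

The cover is shut and locked with the wing on the green marks, the off breaker was then switched on with the other three still on, and the job was handed in at about 11 s; the highest push on the wing was 44 N, through the finger pads.

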